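# Slide the baking sheet onto the right rails of the cooling rack

### The arm

A 7-joint arm with a two-finger parallel gripper is mounted at the origin on a cart in front of the work surface, level with it; the furniture and walls round the work are solid. World frame = base frame: x ahead of the robot, y to its left, z up, the work surface at z = 0. Lengths are in mm, angles in rad, forces in N, time in s.
With the tool pointing down it reaches from about 400 to 875 mm from the base axis. Payload 4.4 kg.
Tool frame: the origin (TCP) lies at the very end of the fingers, on their centre line; the grasp point (between the pads) lies 19 mm behind it; z points along the fingers, x is the direction in which the jaws open and shut, and the axes are right-handed (so a half turn about z gives the same grasp; the last joint's range is limited). The gripper opens to 85 mm and grips with 20 to 120 N. Pads are 22 mm wide; open, the fingers measure 114 mm over their backs; the gripper's body (76 mm by 85 mm) begins 54 mm behind the grasp point. The pads swing forward as they close: fully open they stand 13 mm farther back than shut.
Start: joints at [1.048, 0.628, 0.038, 1.517, -0.027, 0.996, -0.02], TCP at [286.729, -583.356, 231.313] pointing down, gripper open.
Joint ranges: [-3.06, 3.06], [-0.37, 2.12], [-1.25, 1.32], [0.18, 2.47], [-1.1, 4.24], [0.23, 1.98], [-2.94, 2.94]. Speed limits (rad/s): [2.57, 2.57, 3.14, 3.14, 3.14, 3.14, 3.14].

### API

Orientations are given as [roll, pitch, yaw] about the fixed x, y, z axes, in that order (R = Rz(yaw) Ry(pitch) Rx(roll)).
In Python, from cell import * gives the robot as it stands. The module is installed in compiled form; this text tells all that it offers.
- The arm moves only by the tool play_rows, never from a script. Its argument "targets" is a list of rows, each an object with "slide": the shift along the tool's x, y, z in mm, a list of three; "turn": the turn, a rotation vector about the tool's x, y, z in degrees, a list of three; "hand": the finger opening in mm, from 0 to 85.4. A call has 1 to 5 rows; each row shifts and turns the commanded pose from where the row before left it, along the tool's axes as they then stand; what a row does not reach is not made up. A row lasts 1/8 s, in which the tool goes at most 62.5 mm and 10.7 degrees, less where a joint would pass 70% of its speed; a pose out of reach is approached as far as the arm can. A call is refused whole if a number of a shift passes 62.5 or a number of a turn 10.7, either way. A call with a gripper value outside its range is refused whole. The fingers move at their own pace and stop on an object; the grip force is fixed at half the most. Time passes only in rows, so rows that do not move let the fingers close. It gives the time, the measured TCP pose, the force and the opening at its end, in the units of the state.
- read_state(): the state, without advancing time (a new reading comes with each control period).
- get_image(name): name is "scene" or "side" or "wrist"; returns (picture, depth): 480x640x3 uint8, blue, green, red; 480x640 float32, mm along the optical axis (not along the pixel's ray), 0 where there is no reading.
- calibration(name): a dict with "K" (3x3 intrinsics, pixels), "D" ([k1, k2, p1, p2, k3] as OpenCV has them; the pictures are not rectified), "R" (3x3) and "t" (3): a world point X has camera coordinates R X + t. Camera axes: x right, y down, z forward; pixel columns grow to the right and rows downward; lengths in mm; the calibration is good to about 2 mm. A picture is of the moment at which its call begins: read the wrist's pose just before it. calibration takes no time and is no camera call; for the wrist camera it gives the pose at the moment of the call.
- finish_job(): hands the job in, once; it reports no verdict.
The state is a dict: "clock": time; "qpos": joint angles; "qd": joint speeds; "tau": joint torques, N m; "eef_pos": TCP position; "tool_rot": TCP orientation; "force": force on the tool from outside, world axes, zero at the start; "torque": the same for the moment, N m; "width": finger opening in mm.
Only numpy, scipy, OpenCV 4.12 (cv2) and the standard library are available. Lean on these libraries where they do the work, as an engineer would, in place of code of your own. Each camera call takes 0.05 s, during which the arm holds its last target.

### The job

Pick up the baking sheet by its raised handle and slide it onto the lowest pair of rails of the cooling rack that clears the thing standing inside the rack, with the same edge first that now points to the rack. Push it gently all the way in until it presses against the rubber back stop, then let go of it. Do not ram or force the sheet against the rack, and leave the low tin, the lidded glass cup and the tall tin where they stand.

Things in the scene. Friction and masses are not known exactly. Their poses are not given: they have to be found in the camera images.
- rack: Open steel rack fixed to the worktop, about 215 mm wide, 190 deep, 175 high. Origin on the worktop midway between its sides; +x from the open mouth to the back (sheets slide in along +x), z up. Each side has three U-channel rails opening inward. A sheet on a rail pair has its underside 60, 98 or 140 mm above the worktop. Between the sides, and above, the rack is open.
- rack_mouth (a point): Middle of the rack's mouth, where the channels begin (x = -75 mm, 98 mm high; axes as the rack's). Each channel has a ledge, a wall and an upper guide: 10 mm high inside, walls at y = +-92.5 mm, ledges reaching in to y = +-79 mm. Flared lips reach 15 mm further out (to x = -90 mm).
- rack_back (a point): Nominal face of the back stop (x = +75 mm in the rack's frame), a black upright rubber strip 50 mm wide at the back that serves all levels. The real face is set up to 14 mm nearer or farther along the rack's x; no reading tells where, so it must be found by feel. It is springy, about 8 N per mm.
- sheet: Flat aluminium baking sheet on the worktop, 150 mm long (x), 180 wide (y), 4 thick, about 0.22 kg (varies). Origin at the centre of its underside; +x points to the plain edge that goes in first, z up. When that edge is at the back stop's nominal face, sheet and rack origins agree in x. At its -x end a short tongue, which stays out of the rack, carries the raised handle.
- sheet_handle (a point): Centre of the sheet's handle: a flat steel bar, 106 mm long along the sheet's y, 10 mm thick along its x and 24 mm high, on two thin legs near its ends (y = +-45 mm). It lies at x = -93 mm, y = 0, 68 mm above the sheet's underside; axes as the sheet's. Grip it from above across its 10 mm thickness.
- low_tin: Low round food tin, 86 mm across, 40 mm high; origin at the centre of its underside. One of the three, the low tin, the lidded glass cup or the tall tin, stands inside the rack between its sides, the other two stand on the worktop behind the rack.
- sugar_cup: Lidded glass cup, 74 mm across, 85 mm high; origin at the centre of its underside. It may be the one inside the rack.
- tall_tin: Tall round food tin, 76 mm across, 110 mm high; origin at the centre of its underside. It may be the one inside the rack.
Things that resemble listed ones, but are neither listed nor needed, are in the scene too. What is meant by the low_tin is not green, and is the larger of those in its own colour.

How it is judged (in metres and radians):
On the way, in this order (a step that is already met when the one before it is completed fails the run):
1. the sheet is lifted clear of the worktop (height (world z) of sheet above 0.03 m), for 0.2 s.
2. the sheet lies in the lowest rail pair that clears the thing inside the rack and is pressed against the back stop with more than 2 N (((horizontal distance between low_tin and rack below 0.07 m and z of sheet in the frame of rack between 0.055 and 0.069 m) or (horizontal distance between sugar_cup and rack below 0.07 m and z of sheet in the frame of rack between 0.093 and 0.107 m) or (horizontal distance between tall_tin and rack below 0.07 m and z of sheet in the frame of rack between 0.135 and 0.149 m)) and x of sheet_handle in the frame of rack below -0.06 m and y of sheet in the frame of rack between -0.006 and 0.006 m and contact force between sheet and stop_pad_c0 above 2 N), for 0.15 s.
At the end, for the whole second after the job is handed in: The sheet lies still, released, plain edge first, in the lowest rail pair that clears the thing in the rack (low tin 60 mm, cup 98, tall tin 140), level and straight within 0.06 rad, within 6 mm of the middle across, its plain edge within 4 mm of the back stop (centres 85 mm apart) (((horizontal distance between low_tin and rack below 0.07 m and z of sheet in the frame of rack between 0.055 and 0.069 m) or (horizontal distance between sugar_cup and rack below 0.07 m and z of sheet in the frame of rack between 0.093 and 0.107 m) or (horizontal distance between tall_tin and rack below 0.07 m and z of sheet in the frame of rack between 0.135 and 0.149 m)) and y of sheet in the frame of rack between -0.006 and 0.006 m and angle between the x axis of sheet and the x axis of rack, either way round below 0.06 rad and angle between sheet's own z axis and vertical below 0.06 rad and linear speed of sheet below 0.02 m/s and x of sheet_handle in the frame of rack below -0.06 m and horizontal distance between stop_pad_c0 and sheet below 0.085 m); the robot touches nothing.
It fails at once if the sheet is rammed or forced: more than 25 N between sheet and rack (contact force between sheet and rack above 25 N).
It fails at once if the low tin is moved more than 20 mm (distance of low_tin from where it was at the start of the episode above 0.02 m).
It fails at once if the lidded glass cup is moved more than 20 mm (distance of sugar_cup from where it was at the start of the episode above 0.02 m).
It fails at once if the tall tin is moved more than 20 mm (distance of tall_tin from where it was at the start of the episode above 0.02 m).
It also fails if it takes over 58 s, if anything falls off the work surface, if the arm or the gripper's body presses on something with over 40 N, if the wrist force passes 120 N, or if a joint passes its speed limit or range.

## Working session

There is one attempt and no reset: what is moved stays moved. The work goes in short steps, Python scripts to look and compute and a tool call to move; the robot and the scene stay as the last step left them, time stands still between calls to the robot, and variables do not carry over. Pictures are saved under pics/ and viewed, and the job is handed in when it is done.

Besides the shell and the picture viewer there is one more tool, called in YAML: its name, and indented under it one key for each argument. play_rows: Moves the arm, as the interface text tells. Its arguments: {"type":"object","properties":{"targets":{"type":"array"}},"required":["targets"]}

```bash
mkdir -p pics
python3 - <<'E'
from cell import *
import cv2
s=read_state();print(s)
for n in ["scene","side","wrist"]:
    c=calibration(n);p,d=get_image(n)
    cv2.imwrite(f"pics/{n}0.png",p)
    import numpy as np
    np.savez(f"pics/{n}0.npz",p=p,d=d,**{k:np.array(c[k]) for k in c})
    print(n,c["K"],c["D"],c["R"],c["t"],(d>0).mean())
E
```

```text
{'clock': 0.0, 'qpos': array([ 1.04821675,  0.62933772,  0.03844282,  1.51836727, -0.02699828,
        0.99631468, -0.01998722]), 'qd': array([-0.00137429,  0.00147284,  0.0001119 ,  0.00013339, -0.00202692,
        0.00078438, -0.001196  ]), 'tau': array([-1.47359260e-04, -5.63386667e+01,  1.22607742e+00, -1.93440467e+01,
        1.09162283e-02,  1.05881039e-02, -1.15003218e-05]), 'eef_pos': array([ 286.43633524, -582.78290176,  230.39479748]), 'tool_rot': array([ 3.14156583e+00,  1.90880010e-03, -1.11400374e+00]), 'force': array([ 0.12422222,  0.19940723, -0.20520651]), 'torque': array([ 0.00741043, -0.02037712,  0.03902582]), 'width': 85.71881761897096}
scene [[481.83412176   0.         320.57219246]
 [  0.         481.83412176 236.96034618]
 [  0.           0.           1.        ]] [0.04300859 0.         0.         0.         0.        ] [[-0.77605484 -0.63057913 -0.01043278]
 [-0.36722715  0.46527221 -0.80539804]
 [ 0.51272128 -0.62120185 -0.59264252]] [442.29338362 231.81402458 909.32877462] 0.9959700520833333
side [[496.56443862   0.         322.28893281]
 [  0.         496.56443862 238.80605881]
 [  0.           0.           1.        ]] [-0.10672304  0.          0.          0.          0.        ] [[-0.92711592 -0.37454244  0.01319239]
 [-0.24823672  0.58733437 -0.77033556]
 [ 0.28077501 -0.71746519 -0.63750223]] [ 491.97577452  166.04159652 1219.67038219] 0.9960677083333334
wrist [[342.54002524   0.         321.12460179]
 [  0.         342.54002524 236.86730905]
 [  0.           0.           1.        ]] [0.00735827 0.         0.         0.         0.        ] [[ 0.44108868 -0.89746168 -0.00181985]
 [-0.85866413 -0.42260832  0.28999674]
 [-0.26103005 -0.12635163 -0.9570259 ]] [-648.04881199  -38.70342784  379.26079503] 0.99595703125
```

View pics/scene0.png

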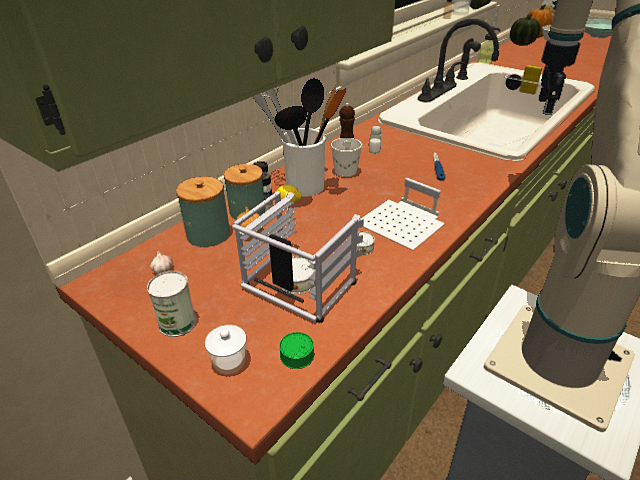

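View pics/side0.png

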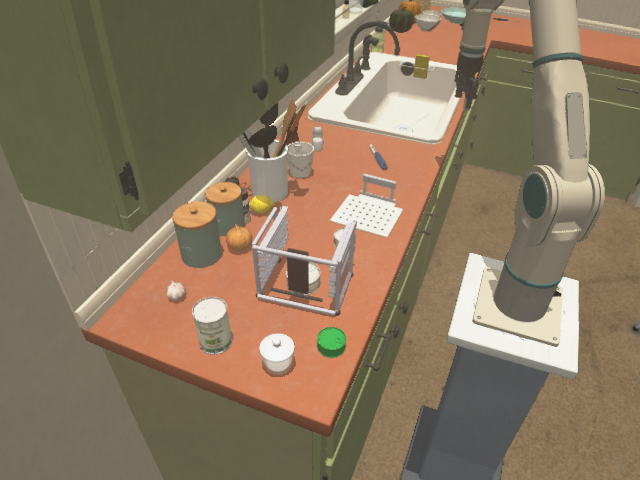

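View pics/wrist0.png

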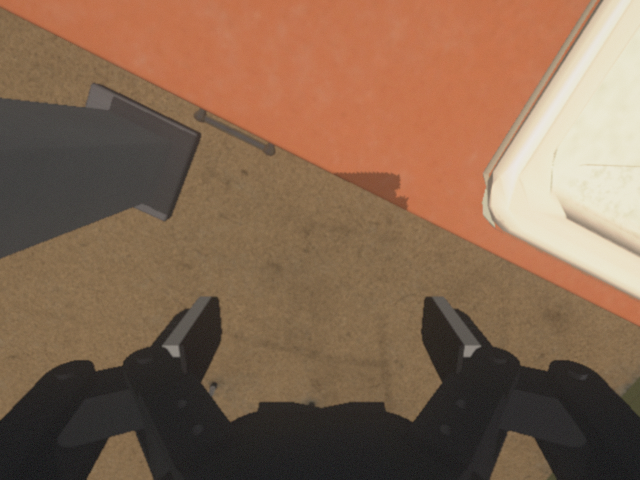

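Run:
```python
import numpy as np,cv2
for n,(x0,x1,y0,y1) in {"scene":(225,465,165,345),"side":(230,430,150,330)}.items():
    p=np.load(f"pics/{n}0.npz")["p"][y0:y1,x0:x1]
    cv2.imwrite(f"pics/{n}0z.png",cv2.resize(p,None,fx=3.3,fy=3.3,interpolation=cv2.INTER_CUBIC))
```

```text
(no output)
```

View pics/scene0z.png

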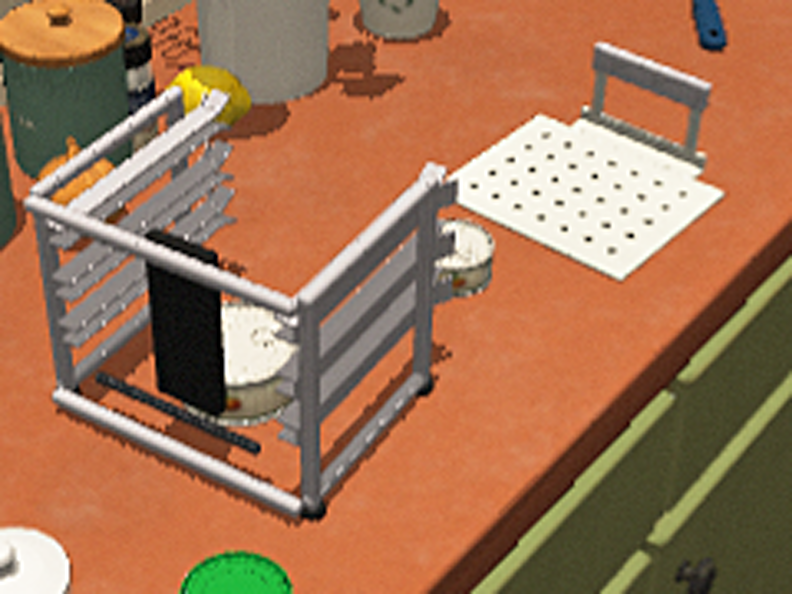

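View pics/side0z.png

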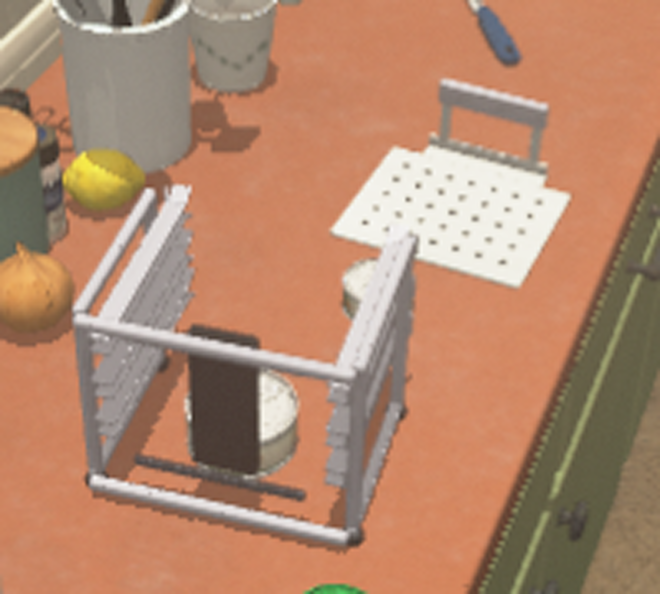

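```bash
cat > h.py <<'E'
import numpy as np,cv2
def load(n,i=0):
    return np.load(f"pics/{n}{i}.npz")
def cloud(f):
    d=f["d"];h,w=d.shape
    u,v=np.meshgrid(np.arange(w),np.arange(h))
    pts=np.stack([u,v],-1).reshape(-1,1,2).astype(np.float64)
    n=cv2.undistortPoints(pts,f["K"],f["D"]).reshape(-1,2)
    z=d.reshape(-1).astype(float)
    X=np.c_[n*z[:,None],z]
    W=(X-f["t"])@f["R"]
    W[z<=0]=np.nan
    return W.reshape(h,w,3)
E
python3 - <<'E'
from h import *
for n,roi in {"scene":(225,465,165,345),"side":(230,430,150,330)}.items():
    f=load(n);W=cloud(f);p=f["p"].astype(int)
    x0,x1,y0,y1=roi
    M=np.zeros(W.shape[:2],bool);M[y0:y1,x0:x1]=1
    # sheet
    white=(p.min(-1)>190)
    m=M&white&(abs(W[...,2]-4)<10)
    k,lab,st,ce=cv2.connectedComponentsWithStats(cv2.morphologyEx(m.astype(np.uint8),cv2.MORPH_CLOSE,np.ones((5,5))))
    for i in range(1,k):
        if st[i,4]>200:
            q=W[(lab==i)&m]; r=cv2.minAreaRect(q[:,:2].astype(np.float32)); print(n,"sheet",st[i],r,np.median(q[:,2]),q.mean(0))
    # worktop z
    q=W[M&(p[...,2]-p[...,0]>80)]; print("table z",np.nanmedian(q[:,2]),np.nanpercentile(q[:,2],[10,90]))
    # rack heights
    for lo,hi in [(165,185),(150,165),(60,80)]:
        m=M&(W[...,2]>lo)&(W[...,2]<hi)&(abs(p.max(-1)-p.min(-1))<40)
        q=W[m]; print(lo,hi,len(q),np.nanpercentile(q,[1,50,99],axis=0).round().tolist())
E
```

```text
scene sheet [ 361  198   83   51 2328] ((468.4613342285156, -214.2133026123047), (173.6549072265625, 183.21046447753906), 86.42557525634766) 3.815259968557698 [ 463.0189208  -208.78793491    3.84772177]
table z -0.49830726387982693 [-2.59846993  2.04375253]
165 185 1120 [[410.0, 62.0, 166.0], [494.0, 201.0, 174.0], [625.0, 232.0, 177.0]]
150 165 638 [[410.0, 27.0, 150.0], [600.0, 140.0, 154.0], [626.0, 221.0, 165.0]]
60 80 2280 [[412.0, -300.0, 60.0], [498.0, 95.0, 71.0], [846.0, 389.0, 80.0]]
side sheet [ 331  194   71   43 1802] ((468.656494140625, -215.41326904296875), (172.8399200439453, 180.46051025390625), 86.82878112792969) 4.571847008479834 [ 465.9951995  -210.77088216    4.55855605]
table z 0.22666155823185602 [-2.4636822   3.31711894]
165 185 908 [[412.0, -153.0, 165.0], [516.0, 210.0, 174.0], [810.0, 233.0, 180.0]]
150 165 856 [[411.0, -208.0, 150.0], [607.0, 92.0, 154.0], [835.0, 221.0, 165.0]]
60 80 1348 [[413.0, -384.0, 60.0], [607.0, -2.0, 71.0], [955.0, 223.0, 80.0]]
```

Run:
```python
from h import *
def fitline(q):
    c=q.mean(0);u,s,vt=np.linalg.svd(q-c);d=vt[0];d=d*np.sign(d[np.argmax(abs(d))]);return c,np.degrees(np.arctan2(d[1],d[0])),(s/np.sqrt(len(q)))[1]
A=[]
for n in ["scene","side"]:
    f=load(n);W=cloud(f);p=f["p"].astype(int)
    X,Y,Z=W[...,0],W[...,1],W[...,2]
    g=(abs(p.max(-1)-p.min(-1))<45)
    q=W[g&(Z>58)&(Z<78)&(Y<-260)&(Y>-360)&(X>380)&(X<560)]
    print(n,"handle",len(q),fitline(q[:,:2]),np.percentile(q,[2,98],axis=0).round(1).tolist())
    r=g&(Z>166)&(Z<180)&(X>390)&(X<650)&(Y>0)&(Y<260)
    q=W[r];A.append(q)
    img=np.zeros((600,600,3),np.uint8)
    for lo,hi,col in [(40,80,(255,0,0)),(80,120,(0,255,0)),(120,160,(0,255,255)),(164,182,(255,255,255))]:
        m=(Z>lo)&(Z<hi)&g&(X>380)&(X<660)&(Y>-20)&(Y<260)
        for a in W[m]:
            cv2.circle(img,(int((a[0]-380)*2),int(599-(a[1]+20)*2)),1,col,-1)
    cv2.imwrite(f"pics/top_{n}.png",img)
    bar=q[(q[:,0]>440)&(q[:,0]<590)]; print("backbar",len(bar),fitline(bar[:,:2]))
    for lo,hi in [(0,430),(585,700)]:
        b=q[(q[:,0]>lo)&(q[:,0]<hi)&(q[:,1]<190)]
        if len(b)>5: print("side",len(b),fitline(b[:,:2]),b.min(0),b.max(0))
```

```text
scene handle 236 (array([ 462.27931543, -295.40321489]), np.float64(-2.4473758886609684), np.float64(2.5611276959286666)) [[412.6, -302.1, 58.3], [512.0, -290.4, 77.8]]
backbar 382 (array([511.99856082, 220.95275998]), np.float64(5.926732355632191), np.float64(2.8093874431612633))
side 278 (array([419.74756188, 127.94557092]), np.float64(95.85208020291937), np.float64(2.8040160162902916)) [409.63111772  56.18353698 166.2161153 ] [429.84564007 189.61946165 178.27884203]
side 210 (array([618.404497  , 136.04919033]), np.float64(96.03622128943252), np.float64(2.661347080110699)) [609.5481291   78.32274204 166.45399836] [629.46155774 189.98728585 177.49157702]
side handle 173 (array([ 464.71812761, -296.92964096]), np.float64(-2.462397295741294), np.float64(2.646814934909084)) [[414.6, -302.9, 58.7], [516.2, -291.5, 77.6]]
backbar 340 (array([515.10793362, 221.20044661]), np.float64(5.990344666185382), np.float64(3.7831264697692975))
side 172 (array([420.97378561, 127.39917302]), np.float64(95.66365754182227), np.float64(2.8625844961198443)) [411.21507951  56.57054612 167.43218353] [429.99693297 189.45058875 178.2884963 ]
side 147 (array([619.89921578, 134.61967997]), np.float64(96.12979312374732), np.float64(2.8413492824947597)) [610.50968527  76.52719863 166.93733516] [631.08432025 189.13160462 178.62864098]
```

View pics/top_scene.png

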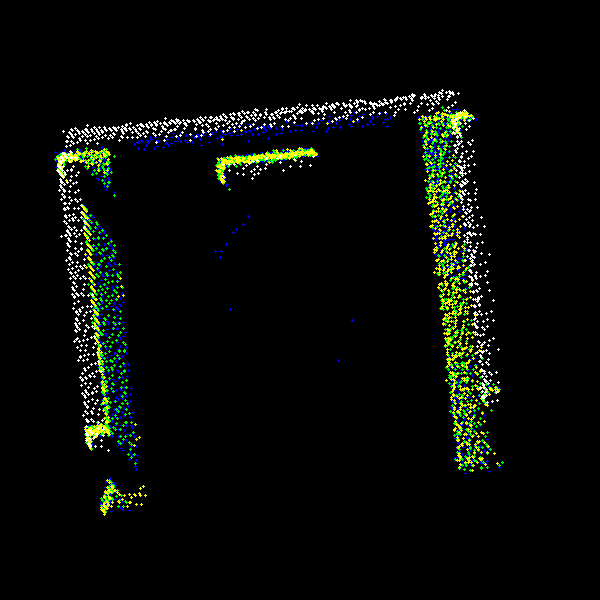

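View pics/top_side.png

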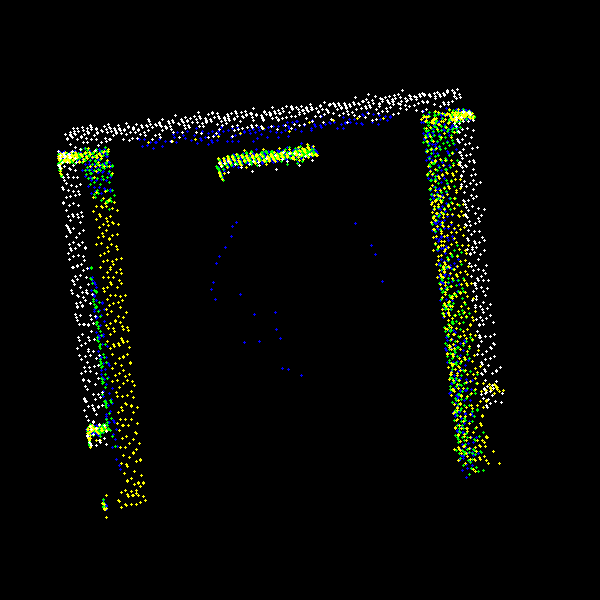

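Run:
```python
from h import *
th=np.radians(95.92); ex=np.array([np.cos(th),np.sin(th)]); ey=np.array([-ex[1],ex[0]])
o=np.array([515,143.])
for n in ["scene","side"]:
    f=load(n);W=cloud(f);p=f["p"].astype(int)
    C=-f["R"].T@f["t"]; print(n,"cam",C)
    X,Y,Z=W[...,0],W[...,1],W[...,2]
    a=(W[...,:2]-o)@ex; b=(W[...,:2]-o)@ey
    g=(p.max(-1)-p.min(-1)<45)&(abs(a)<130)&(abs(b)<130)
    def pr(s,m):
        q=np.c_[a[m],b[m],Z[m]]
        print(s,len(q)); print(np.percentile(q,[1,5,25,50,75,95,99],axis=0).round(1).T.tolist())
    t=g&(Z>165)&(Z<182)
    for lo,hi in [(-60,-20),(-20,20),(20,60)]:
        pr(f"topL b>0 {lo}",t&(b>60)&(a>lo)&(a<hi)); pr(f"topR {lo}",t&(b<-60)&(a>lo)&(a<hi))
    pr("backbar",t&(abs(b)<70))
    pr("posts b+ ",g&(b>95)&(Z>20)&(Z<150)); pr("posts b- ",g&(b<-95)&(Z>20)&(Z<150))
    pr("pad",(p.max(-1)<60)&(Z>60)&(Z<150)&(abs(b)<40)&(a>30)&(a<110))
    pr("b+inner",g&(b>70)&(b<95)&(Z>60)&(Z<160)); pr("b-inner",g&(b<-70)&(b>-95)&(Z>60)&(Z<160))
    w=(p.min(-1)>150)&(a>-70)&(a<70)&(abs(b)<60)&(Z>30)&(Z<50); pr("tin",w)
    w=(p.min(-1)>150)&(a>-200)&(a<-60)&(abs(b)<120)&(Z>15)&(Z<50); pr("decoy",w)
```

```text
scene cam [-37.85988571 735.92106859 730.22380774]
topL b>0 -60 77
[[-59.5, -59.2, -50.5, -41.7, -31.2, -23.0, -22.1], [89.5, 90.4, 94.2, 96.6, 98.5, 99.5, 100.2], [166.1, 167.8, 172.6, 174.1, 174.7, 175.9, 176.4]]
topR -60 69
[[-59.1, -56.2, -47.5, -37.9, -30.4, -22.7, -20.1], [-109.5, -108.1, -103.5, -101.5, -100.1, -99.4, -99.0], [167.4, 167.9, 171.5, 173.5, 175.2, 176.5, 177.0]]
topL b>0 -20 87
[[-19.3, -18.8, -10.2, -0.4, 10.4, 18.5, 19.6], [90.2, 91.1, 94.6, 97.0, 98.5, 99.4, 100.2], [168.0, 168.6, 172.4, 174.1, 175.2, 176.3, 177.5]]
topR -20 79
[[-19.8, -16.7, -10.2, -0.3, 8.9, 17.3, 19.5], [-109.4, -107.7, -103.6, -101.5, -100.2, -99.2, -98.1], [166.5, 167.9, 171.1, 173.8, 175.0, 176.6, 177.2]]
topL b>0 20 98
[[20.4, 22.3, 31.0, 41.9, 51.2, 58.5, 59.6], [89.9, 90.6, 94.0, 97.5, 98.6, 99.6, 100.6], [167.1, 167.7, 172.0, 174.2, 175.2, 176.0, 176.3]]
topR 20 77
[[20.5, 21.7, 29.5, 40.3, 49.8, 57.8, 59.9], [-107.4, -106.6, -102.7, -101.1, -99.9, -98.5, -98.1], [167.7, 168.6, 171.4, 173.8, 174.9, 176.2, 176.5]]
backbar 369
[[54.9, 72.1, 76.1, 78.6, 79.7, 81.1, 81.5], [-68.9, -62.0
[... 2696 characters left out ...]
t call last):
  File "<stdin>", line 18, in <module>
  File "<stdin>", line 12, in pr
    return _quantile_unchecked(
        a, q, axis, out, overwrite_input, method, keepdims, weights)
    return _ureduce(a,
                    func=_quantile_ureduce_func,
    ...<5 lines>...
                    overwrite_input=overwrite_input,
                    method=method)
    r = func(a, **kwargs)
    result = _quantile(arr,
                       quantiles=q,
    ...<2 lines>...
                       out=out,
                       weights=wgt)
    slices_having_nans = np.isnan(arr[-1, ...])
                                  ~~~^^^^^^^^^
IndexError: index -1 is out of bounds for axis 0 with size 0
```

```bash
cat > go.py <<'E'
import sys,numpy as np
from cell import *
from scipy.spatial.transform import Rotation as R
# args: x y z yawdeg -> slide in tool axes (present frame), rotvec deg
s=read_state();a=[float(v) for v in sys.argv[1:5]]
Rc=R.from_euler("xyz",s["tool_rot"]);Rt=R.from_euler("xyz",[np.pi,0,np.radians(a[3])])
print("t",round(s["clock"],2),"pos",s["eef_pos"].round(1),"rot",np.degrees(s["tool_rot"]).round(2),"F",s["force"].round(2),"T",s["torque"].round(2),"w",round(s["width"],1),"q",s["qpos"].round(2))
d=np.array(a[:3])-s["eef_pos"]
print("slide now-frame",Rc.inv().apply(d).round(1),"in target frame",Rt.inv().apply(d).round(1),"turn",np.degrees((Rc.inv()*Rt).as_rotvec()).round(2))
E
python3 go.py 463.8 -296.5 150 -92.45
```

```text
t 0.15 pos [ 286.5 -582.9  230.6] rot [ 1.800e+02  8.000e-02 -6.383e+01] F [ 0.69  0.11 -0.18] T [ 0.01 -0.02  0.  ] w 85.4 q [ 1.05  0.63  0.04  1.52 -0.03  1.   -0.02]
slide now-frame [-178.8 -285.4   80.9] in target frame [-293.8 -164.9   80.6] turn [2.000e-02 8.000e-02 2.862e+01]
```

play_rows:
  targets:
    - {"slide": [-25,-40,0],"turn": [0,0,0],"hand": 85}
    - {"slide": [-30,-48,0],"turn": [0,0,0],"hand": 85}
    - {"slide": [-30,-48,0],"turn": [0,0,0],"hand": 85}
    - {"slide": [-30,-48,0],"turn": [0,0,0],"hand": 85}
    - {"slide": [-30,-48,0],"turn": [0,0,0],"hand": 85}

```text
clock: 0.78
eef_pos: [431.7, -349.2, 231.2]
tool_rot: [-3.142, 0.0, -1.114]
force: [1.0, -0.5, 0.2]
width: 85.1
```

play_rows:
  targets:
    - {"slide": [-20,-32,0],"turn": [0,0,0],"hand": 85}
    - {"slide": [-14,-21,10],"turn": [0,0,8],"hand": 85}
    - {"slide": [0,0,20],"turn": [0,0,10.3],"hand": 85}
    - {"slide": [0,0,20],"turn": [0,0,10.3],"hand": 85}
    - {"slide": [0,0,0],"turn": [0,0,0],"hand": 85}

```text
clock: 1.4
eef_pos: [462.6, -296.1, 179.9]
tool_rot: [3.138, 0.001, -1.611]
force: [-0.3, 0.3, 0.5]
width: 85.1
```

```bash
python3 go.py 463.8 -296.5 49 -92.45
python3 - <<'E'
from cell import *
import cv2,numpy as np
n="wrist";c=calibration(n);p,d=get_image(n);cv2.imwrite("pics/wrist1.png",p)
np.savez(f"pics/{n}1.npz",p=p,d=d,**{k:np.array(c[k]) for k in c})
E
```

```text
t 1.4 pos [ 462.6 -296.1  179.9] rot [ 1.798e+02  7.000e-02 -9.230e+01] F [-0.28  0.28  0.46] T [-0.04 -0.03  0.03] w 85.1 q [ 0.41  0.56  0.16  1.86 -0.12  0.74 -0.97]
slide now-frame [  0.5  -1.7 130.9] in target frame [  0.3  -1.2 130.9] turn [0.2  0.07 0.15]
```

View pics/wrist1.png

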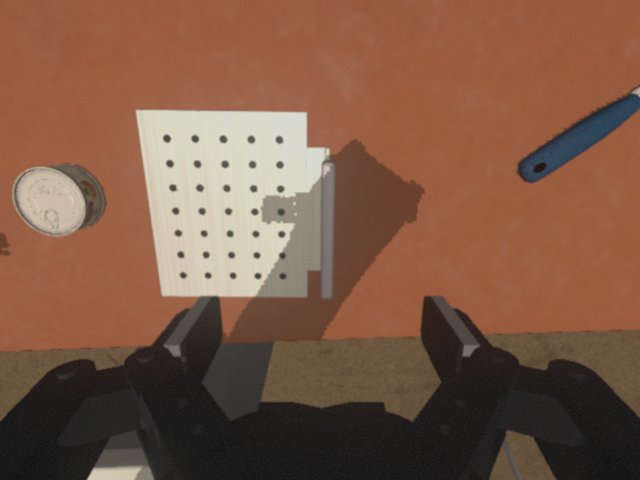

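Run:
```python
from h import *
f=load("wrist",1);W=cloud(f);p=f["p"].astype(int);Z=W[...,2]
M=np.zeros(Z.shape,bool);M[120:300,120:420]=1
m=M&(Z>70)&(Z<92);q=W[m];print(len(q),np.percentile(q,[2,50,98],axis=0).round(1).tolist())
r=cv2.minAreaRect(q[:,:2].astype(np.float32));print(r)
m=M&(p.min(-1)>150)&(abs(Z-4)<8);q=W[m];print(cv2.minAreaRect(q[:,:2].astype(np.float32)),np.median(q[:,2]))
m=M&(p[...,2]-p[...,0]>60);print(np.median(W[m][:,2]))
```

```text
1814 [[414.0, -306.5, 76.6], [468.0, -300.5, 79.4], [513.9, -294.4, 81.0]]
((463.39410400390625, -300.36639404296875), (10.028602600097656, 104.64712524414062), 87.1374740600586)
((463.34088134765625, -215.37060546875), (166.06983947753906, 171.89759826660156), 87.23017883300781) 3.84922675557242
nan
```

```bash
python3 go.py 463.5 -298.5 49 -92.7
```

```text
t 1.45 pos [ 463.3 -296.7  180.9] rot [ 1.7992e+02  3.0000e-02 -9.2230e+01] F [ 0.48 -0.33  0.39] T [-0.05  0.02  0.01] w 85.0 q [ 0.41  0.56  0.16  1.85 -0.12  0.74 -0.97]
slide now-frame [  1.9  -0.5 131.9] in target frame [  1.8  -0.3 131.9] turn [0.08 0.03 0.47]
```

play_rows:
  targets:
    - {"slide": [2,0,30],"turn": [0,0,0.4],"hand": 85}
    - {"slide": [0,0,40],"turn": [0,0,0],"hand": 85}
    - {"slide": [0,0,30],"turn": [0,0,0],"hand": 85}
    - {"slide": [0,0,20],"turn": [0,0,0],"hand": 85}
    - {"slide": [0,0,11],"turn": [0,0,0],"hand": 85}

```text
clock: 2.08
eef_pos: [463.8, -299.3, 50.1]
tool_rot: [-3.141, 0.0, -1.618]
force: [-0.8, -0.6, 0.1]
width: 84.9
```

play_rows:
  targets:
    - {"slide": [0,0,0],"turn": [0,0,0],"hand": 40}
    - {"slide": [0,0,0],"turn": [0,0,0],"hand": 15}
    - {"slide": [0,0,0],"turn": [0,0,0],"hand": 5}
    - {"slide": [0,0,0],"turn": [0,0,0],"hand": 0}
    - {"slide": [0,0,0],"turn": [0,0,0],"hand": 0}

```text
clock: 2.7
eef_pos: [464.0, -299.5, 51.1]
tool_rot: [-3.14, -0.001, -1.62]
force: [-1.1, 0.4, 5.5]
width: 8.9
```

play_rows:
  targets:
    - {"slide": [0,0,0],"turn": [0,0,0],"hand": 0}
    - {"slide": [0,0,0],"turn": [0,0,0],"hand": 0}

```text
clock: 2.95
eef_pos: [463.9, -299.5, 51.0]
tool_rot: [-3.14, -0.001, -1.62]
force: [-0.7, -0.7, 5.7]
width: 9.1
```

```bash
cat > shot.py <<'E'
import sys,cv2,numpy as np
from cell import *
i=sys.argv[1]
for n in sys.argv[2:]:
    c=calibration(n);p,d=get_image(n);cv2.imwrite(f"pics/{n}{i}.png",p)
    np.savez(f"pics/{n}{i}.npz",p=p,d=d,**{k:np.array(c[k]) for k in c})
E
python3 go.py 463.5 -298.5 49 -92.7; python3 shot.py 2 scene
```

```text
t 2.95 pos [ 463.9 -299.5   51. ] rot [-1.7993e+02 -5.0000e-02 -9.2830e+01] F [-0.73 -0.7   5.74] T [0.01 0.06 0.  ] w 9.1 q [ 0.45  0.76  0.11  1.93 -0.17  0.46 -0.94]
slide now-frame [-1.   0.5  2. ] in target frame [-1.   0.5  2. ] turn [-0.07 -0.05 -0.13]
```

View pics/scene2.png

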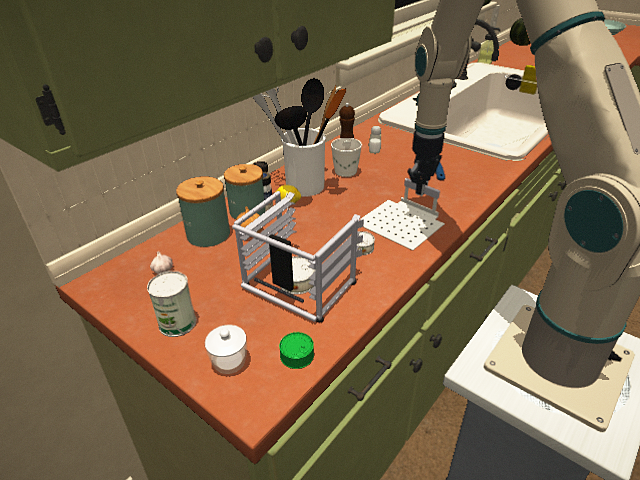

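play_rows:
  targets:
    - {"slide": [0,0,-5],"turn": [0,0,0],"hand": 0}
    - {"slide": [0,0,-15],"turn": [0,0,0],"hand": 0}
    - {"slide": [0,0,-25],"turn": [0,0,0],"hand": 0}
    - {"slide": [0,0,-20],"turn": [0,0,0],"hand": 0}
    - {"slide": [0,0,-5],"turn": [0,0,0],"hand": 0}

```text
clock: 3.62
eef_pos: [464.2, -299.4, 122.0]
tool_rot: [-3.139, -0.001, -1.62]
force: [-1.0, -0.1, -2.1]
width: 9.2
```

play_rows:
  targets:
    - {"slide": [0,0,0],"turn": [0,0,0],"hand": 0}
    - {"slide": [0,0,0],"turn": [0,0,0],"hand": 0}

```text
clock: 3.88
eef_pos: [462.9, -298.6, 119.6]
tool_rot: [3.14, 0.001, -1.62]
force: [0.3, -0.3, -3.0]
width: 9.0
```

```bash
python3 go.py 463.5 -298.5 49 -92.7; python3 shot.py 3 scene side wrist
cat > plane.py <<'E'
import sys
from h import *
from cell import read_state
i=sys.argv[1]
for n in sys.argv[2:]:
    f=load(n,i);W=cloud(f);p=f["p"].astype(int)
    lo,hi,y0,y1=50,110,-290,0
    X,Y,Z=W[...,0],W[...,1],W[...,2]
    m=(p.min(-1)>130)&(p.max(-1)-p.min(-1)<50)&(Z>lo)&(Z<hi)&(X>350)&(X<600)&(Y>-330)&(Y<110)
    k,lab,st,ce=cv2.connectedComponentsWithStats(cv2.morphologyEx(m.astype(np.uint8),cv2.MORPH_CLOSE,np.ones((3,3))))
    j=1+np.argmax(st[1:,4]);m&=lab==j
    q=W[m]
    for _ in range(4):
        A=np.c_[q[:,:2]-q[:,:2].mean(0),np.ones(len(q))];c=np.linalg.lstsq(A,q[:,2],rcond=None)[0];r=q[:,2]-A@c;q=q[abs(r)<3]
    print(n,len(q),"slope x,y deg",np.degrees(c[:2]).round(2),"z at mean",c[2].round(2),"mean",q.mean(0).round(1),cv2.minAreaRect(q[:,:2].astype(np.float32)))
E
python3 plane.py 3 scene side wrist
```

```text
t 3.88 pos [ 462.9 -298.6  119.6] rot [ 1.7992e+02  4.0000e-02 -9.2820e+01] F [ 0.33 -0.28 -3.04] T [-0.17 -0.04 -0.04] w 9.0 q [ 0.43  0.65  0.14  1.9  -0.15  0.61 -0.96]
slide now-frame [-0.1 -0.7 70.6] in target frame [-0.1 -0.6 70.6] turn [ 0.08  0.04 -0.12]
scene 2248 slope x,y deg [-0.11  0.07] z at mean 72.17 mean [ 463.6 -204.9   72.2] ((467.2030944824219, -212.03697204589844), (167.66714477539062, 179.92507934570312), 87.41162872314453)
side 1729 slope x,y deg [-0.14 -0.29] z at mean 73.04 mean [ 466.  -205.6   73. ] ((467.2892150878906, -213.287109375), (173.54693603515625, 179.45578002929688), 87.10449981689453)
wrist 60114 slope x,y deg [-0.18 -0.07] z at mean 72.15 mean [ 490.1 -200.9   72.1] ((465.9844970703125, -213.27581787109375), (167.1125030517578, 179.27590942382812), 87.38807678222656)
```

View pics/wrist3.png

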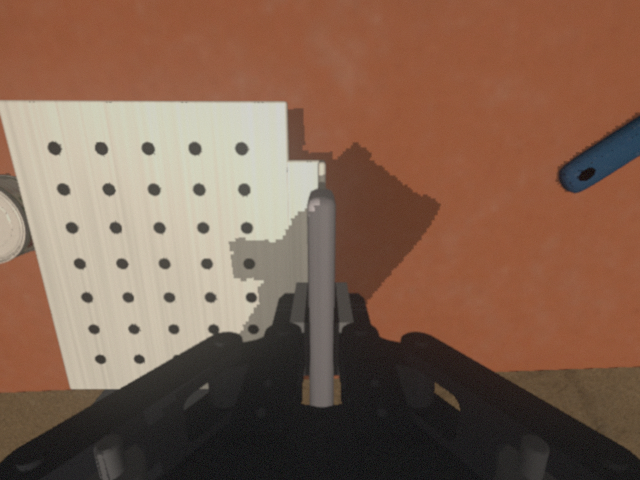

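View pics/scene3.png

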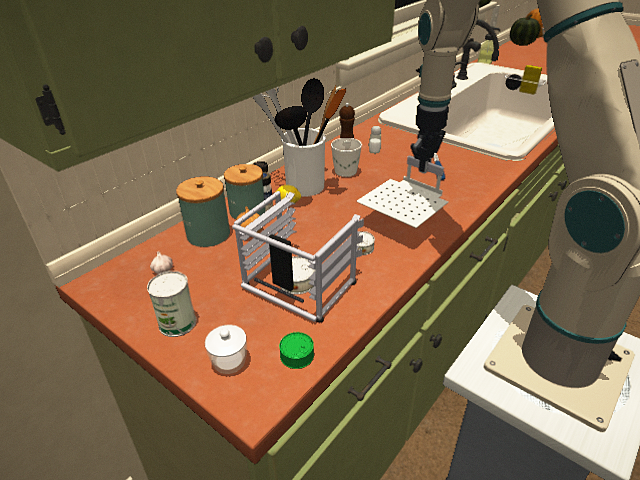

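```bash
python3 go.py 550.8 -156 115 -84.08
```

```text
t 4.03 pos [ 463.1 -298.8  119.6] rot [ 1.7993e+02  4.0000e-02 -9.2830e+01] F [-0.37 -0.78 -3.7 ] T [-0.18  0.03 -0.01] w 8.9 q [ 0.43  0.65  0.14  1.9  -0.15  0.61 -0.96]
slide now-frame [-146.9  -80.6    4.6] in target frame [-133.  -102.     4.6] turn [ 0.07  0.04 -8.75]
```

play_rows:
  targets:
    - {"slide": [-20,-11,0],"turn": [0,0,0],"hand": 0}
    - {"slide": [-35,-19,0],"turn": [0,0,0],"hand": 0}
    - {"slide": [-40,-22,0],"turn": [0,0,0],"hand": 0}
    - {"slide": [-35,-19,0],"turn": [0,0,0],"hand": 0}
    - {"slide": [-17,-9.6,0],"turn": [0,0,0],"hand": 0}

```text
clock: 4.65
eef_pos: [552.2, -153.4, 119.8]
tool_rot: [3.141, 0.001, -1.617]
force: [-0.4, 0.2, -2.7]
width: 9.0
```

play_rows:
  targets:
    - {"slide": [0,0,2],"turn": [0,0,-3],"hand": 0}
    - {"slide": [0,0,2],"turn": [0,0,-3],"hand": 0}
    - {"slide": [0,0,0.5],"turn": [0,0,-2.7],"hand": 0}
    - {"slide": [0,0,0],"turn": [0,0,0],"hand": 0}
    - {"slide": [0,0,0],"turn": [0,0,0],"hand": 0}

```text
clock: 5.28
eef_pos: [551.1, -156.6, 115.9]
tool_rot: [3.142, -0.0, -1.469]
force: [-0.7, 0.4, -2.7]
width: 9.2
```

```bash
python3 go.py 550.8 -156 115 -84.08; python3 shot.py 4 scene side wrist;python3 plane.py 4 scene side wrist
```

```text
t 5.28 pos [ 551.1 -156.6  115.9] rot [ 1.800e+02 -1.000e-02 -8.419e+01] F [-0.73  0.44 -2.72] T [-0.17  0.02  0.02] w 9.2 q [ 0.15  0.67  0.13  1.84 -0.13  0.63 -1.12]
slide now-frame [-0.6  0.2  0.9] in target frame [-0.6  0.2  0.9] turn [ 0.   -0.01 -0.11]
scene 1715 slope x,y deg [ 0.06 -0.12] z at mean 68.55 mean [531.6 -72.5  68.5] ((528.6401977539062, -72.45932006835938), (154.4895782470703, 169.7997283935547), 4.97261381149292)
side 1491 slope x,y deg [ 0.09 -0.34] z at mean 69.05 mean [534.7 -68.9  69. ] ((526.62744140625, -71.75594329833984), (151.83534240722656, 172.31626892089844), 2.175187587738037)
wrist 44722 slope x,y deg [-0.09 -0.15] z at mean 68.44 mean [543.3 -53.9  68.4] ((522.1611938476562, -65.9317855834961), (155.68118286132812, 166.08587646484375), 0.006799363996833563)
```

View pics/wrist4.png

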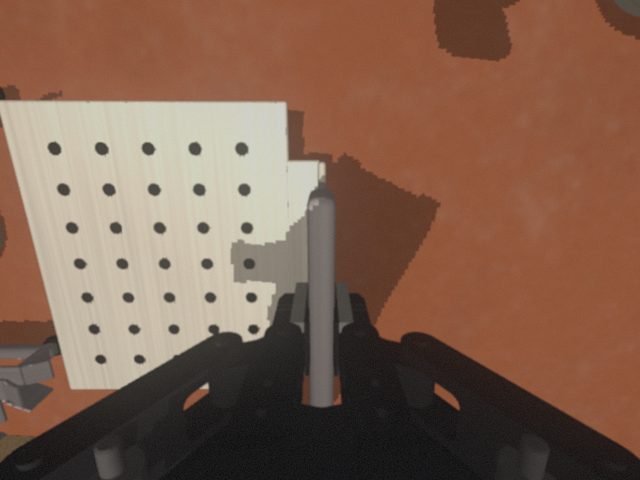

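View pics/side4.png

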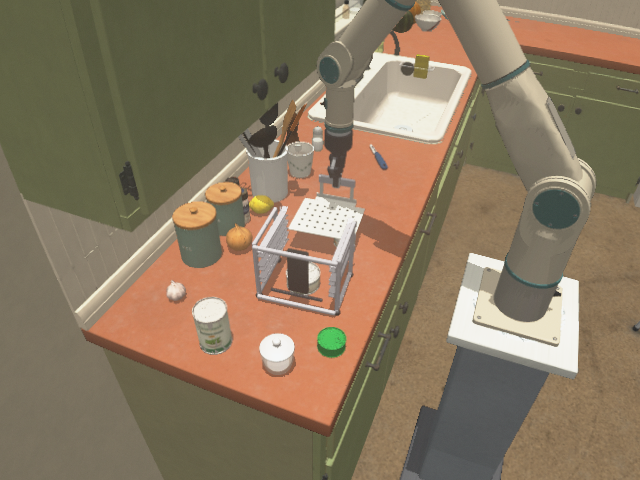

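```bash
cat > lat.py <<'E'
import sys
from h import *
th=np.radians(95.92); ex=np.array([np.cos(th),np.sin(th)]); ey=np.array([-ex[1],ex[0]])
o=np.array([521.6,125.6]); i=sys.argv[1]
for n in sys.argv[2:]:
    f=load(n,i);W=cloud(f);p=f["p"].astype(int);Z=W[...,2]
    a=(W[...,:2]-o)@ex; b=(W[...,:2]-o)@ey
    m=(p.min(-1)>130)&(p.max(-1)-p.min(-1)<50)&(Z>62)&(Z<75)
    for a0 in range(-270,-60,15):
        mm=m&(a>a0)&(a<a0+15)&(abs(b)<96)
        if mm.sum()>10:
            bb=np.sort(b[mm]);print(n,a0,mm.sum(),bb[:2].round(1),bb[-2:].round(1))
    t=(abs(Z-173)<9)&(a>-60)&(a<80)&(abs(b)<125)
    for s in (1,-1):
        mm=t&(b*s>85)
        if mm.sum()>20: print("tube",s,np.percentile(b[mm],[2,50,98]).round(1))
E
python3 lat.py 4 scene side wrist
```

```text
scene -270 189 [-86.6 -85.8] [87.4 87.7]
scene -255 209 [-89.  -87.2] [87.7 88.3]
scene -240 210 [-88.4 -88.3] [88.5 88.7]
scene -225 217 [-90.  -87.5] [88.9 89.3]
scene -210 217 [-88.2 -87.8] [88.5 88.6]
scene -195 185 [-89.9 -88. ] [87.6 89.7]
scene -180 193 [-88.4 -88.3] [88.9 90.2]
scene -165 204 [-91.5 -88.3] [88.5 88.6]
scene -150 175 [-90.6 -88.4] [88.1 89.2]
scene -135 169 [-88.  -87.8] [89.2 89.6]
scene -120 97 [-89.4 -87.5] [88.2 88.2]
scene -90 13 [-91.7 -89.4] [-82.3  95.9]
scene -75 27 [-95.9 -93.4] [84.8 86.4]
tube 1 [ 95.2 101.7 104.6]
tube -1 [-103.8  -96.6  -93.7]
side -270 168 [-91.2 -87.5] [85.  87.3]
side -255 182 [-91.  -88.6] [87.4 88.8]
side -240 197 [-90.8 -89.7] [88.5 89. ]
side -225 203 [-91.5 -90.1] [87.6 88.2]
side -210 183 [-92.1 -88.9] [87.4 89. ]
side -195 177 [-90.2 -89.1] [87.9 88.2]
side -180 180 [-89.8 -89.7] [88.5 88.8]
side -165 183 [-91.3 -88.6] [87.6 88.7]
side -150 188 [-90.4 -90.3] [54.2 87.3]
side -135 189 [-90.5 -89.9] [54.8 55.1]
side -120 99 [-87.3 -85.5] [54.  54.5]
side -75 18 [-89.7 -89.1] [89.2 89.4]
tube 1 [ 94.2  99.9 104. ]
tube -1 [-104.   -98.2  -94.5]
wrist -270 3067 [-88.4 -88.4] [14.9 15.3]
wrist -255 4633 [-88.8 -88.5] [51.6 52.3]
wrist -240 5250 [-88.5 -88.5] [53.7 54. ]
wrist -225 5441 [-89. -89.] [49.9 51.1]
wrist -210 6396 [-89. -89.] [89.8 90. ]
wrist -195 6006 [-89. -89.] [69.2 69.8]
wrist -180 6603 [-89.1 -89. ] [78.2 78.7]
wrist -165 6827 [-88.9 -88.9] [87.5 88. ]
wrist -150 6664 [-88.9 -88.9] [90.  90.1]
wrist -135 7497 [-88.9 -88.9] [90.  90.3]
wrist -120 1960 [-88.8 -88.8] [89.8 89.9]
```

play_rows:
  targets:
    - {"slide": [-4,0,1.5],"turn": [0,0,0],"hand": 0}
    - {"slide": [-6,0,0],"turn": [0,0,0],"hand": 0}
    - {"slide": [-6,0,0],"turn": [0,0,0],"hand": 0}
    - {"slide": [-5,0,0],"turn": [0,0,0],"hand": 0}
    - {"slide": [-3,0,0],"turn": [0,0,0],"hand": 0}

```text
clock: 6.05
eef_pos: [548.8, -131.7, 114.4]
tool_rot: [-3.142, 0.0, -1.468]
force: [0.7, -0.6, -0.8]
width: 9.1
```

play_rows:
  targets:
    - {"slide": [-4,0,0],"turn": [0,0,0],"hand": 0}
    - {"slide": [-4,0,0],"turn": [0,0,0],"hand": 0}
    - {"slide": [-4,0,0],"turn": [0,0,0],"hand": 0}
    - {"slide": [-4,0,0],"turn": [0,0,0],"hand": 0}
    - {"slide": [0,0,0],"turn": [0,0,0],"hand": 0}

```text
clock: 6.68
eef_pos: [547.1, -115.8, 114.3]
tool_rot: [3.142, 0.0, -1.468]
force: [0.1, -0.5, -2.9]
width: 9.1
```

```bash
python3 go.py 550.8 -156 114.3 -84.08; python3 shot.py 5 scene side wrist;python3 plane.py 5 scene side wrist; python3 lat.py 5 scene wrist
```

```text
t 6.67 pos [ 547.1 -115.8  114.3] rot [ 1.800e+02  1.000e-02 -8.409e+01] F [ 0.08 -0.53 -2.89] T [-0.19 -0.06 -0.04] w 9.1 q [ 0.07  0.66  0.13  1.88 -0.14  0.61 -1.17]
slide now-frame [40.3  0.5 -0. ] in target frame [40.3  0.5 -0. ] turn [ 0.    0.01 -0.01]
scene 1613 slope x,y deg [-0.09 -0.02] z at mean 67.11 mean [537.6 -32.8  67.1] ((526.7966918945312, -30.886611938476562), (158.46505737304688, 169.1776123046875), 4.688920497894287)
side 1544 slope x,y deg [-0.01 -0.39] z at mean 67.56 mean [537.7 -26.   67.6] ((527.4227905273438, -32.211585998535156), (156.44216918945312, 173.29281616210938), 4.550045967102051)
wrist 46682 slope x,y deg [-0.09 -0.14] z at mean 66.9 mean [542.8 -15.4  66.9] ((521.1552734375, -25.630287170410156), (157.68377685546875, 166.8706817626953), 0.002916557714343071)
scene -240 140 [-59.4 -58.1] [57.2 59.1]
scene -225 213 [-88.5 -87.2] [87.7 88.4]
scene -210 191 [-89.4 -88.2] [87.7 88.5]
scene -195 204 [-87.7 -87.3] [89.1 89.6]
scene -180 183 [-89.1 -88.5] [88.7 88.9]
scene -165 205 [-89.9 -88.2] [88.8 88.9]
scene -150 172 [-89.4 -88.9] [88.7 89. ]
scene -135 169 [-89.6 -88.6] [88.4 89.6]
scene -120 176 [-88.3 -87.5] [88.7 89.2]
scene -105 152 [-87.1 -86.9] [88.3 88.9]
scene -90 189 [-91.6 -91.2] [48.  91.6]
scene -75 47 [-94.7 -92.3] [84.4 86.4]
tube 1 [ 95.2 101.9 104.5]
tube -1 [-104.1  -96.6  -93.8]
wrist -255 55 [-58.7 -58.6] [-45.  -44.5]
wrist -240 1328 [-58.7 -58.7] [-21.2 -20.7]
wrist -225 4101 [-88.6 -88.5] [41.9 42. ]
wrist -210 4704 [-88.9 -88.6] [52.9 53.3]
wrist -195 5767 [-89. -89.] [53. 53.]
wrist -180 5520 [-89.1 -89.1] [89.8 89.9]
wrist -165 6176 [-89. -89.] [90.2 90.3]
wrist -150 6431 [-89. -89.] [72.3 72.4]
wrist -135 6314 [-89. -89.] [81.3 81.4]
wrist -120 7345 [-89. -89.] [90.  90.2]
wrist -105 6142 [-88.9 -88.9] [90.  90.3]
wrist -90 6103 [-78.5 -78.5] [79.9 80.3]
```

View pics/wrist5.png

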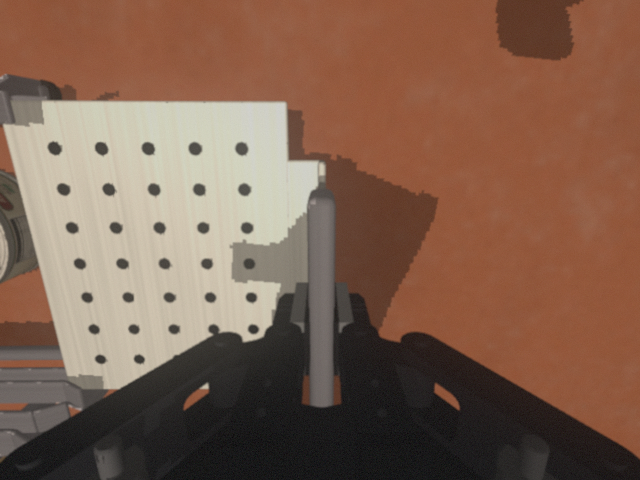

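play_rows:
  targets:
    - {"slide": [-4,0,0],"turn": [0,0,0],"hand": 0}
    - {"slide": [-6,0,0],"turn": [0,0,0],"hand": 0}
    - {"slide": [-6,0,0],"turn": [0,0,0],"hand": 0}
    - {"slide": [-6,0,0],"turn": [0,0,0],"hand": 0}
    - {"slide": [-5,0,0],"turn": [0,0,0],"hand": 0}

```text
clock: 7.45
eef_pos: [544.4, -88.9, 114.3]
tool_rot: [-3.142, 0.0, -1.468]
force: [0.4, -0.4, -2.9]
width: 9.3
```

play_rows:
  targets:
    - {"slide": [-6,0,0],"turn": [0,0,0],"hand": 0}
    - {"slide": [-6,0,0],"turn": [0,0,0],"hand": 0}
    - {"slide": [-6,0,0],"turn": [0,0,0],"hand": 0}
    - {"slide": [-6,0,0],"turn": [0,0,0],"hand": 0}
    - {"slide": [-6,0,0],"turn": [0,0,0],"hand": 0}

```text
clock: 8.07
eef_pos: [541.3, -59.3, 114.3]
tool_rot: [-3.142, 0.0, -1.468]
force: [0.4, 0.2, -2.7]
width: 9.2
```

play_rows:
  targets:
    - {"slide": [-6,0,0],"turn": [0,0,0],"hand": 0}
    - {"slide": [-6,0,0],"turn": [0,0,0],"hand": 0}
    - {"slide": [-6,0,0],"turn": [0,0,0],"hand": 0}
    - {"slide": [-6,0,0],"turn": [0,0,0],"hand": 0}
    - {"slide": [-6,0,0],"turn": [0,0,0],"hand": 0}

```text
clock: 8.7
eef_pos: [538.2, -29.4, 114.3]
tool_rot: [-3.141, 0.0, -1.468]
force: [-0.4, -0.0, -2.7]
width: 9.5
```

```bash
python3 go.py 531.2 33.1 114.3 -84.08; python3 shot.py 6 scene wrist;python3 lat.py 6 scene wrist
```

```text
t 8.7 pos [538.2 -29.4 114.3] rot [-179.99    0.    -84.12] F [-0.44 -0.05 -2.74] T [-0.2  -0.04  0.03] w 9.5 q [-0.09  0.64  0.15  1.94 -0.16  0.57 -1.31]
slide now-frame [-62.9   0.6   0. ] in target frame [-62.9   0.6   0. ] turn [-0.01  0.   -0.04]
scene -165 22 [-58.  -56.3] [ 7.3 10.8]
scene -150 112 [-81.1 -60.8] [81.2 83.3]
scene -135 179 [-89.6 -88.5] [88.4 88.9]
scene -120 152 [-87.8 -87.1] [88.6 88.8]
scene -105 169 [-88.6 -88.2] [88.2 88.6]
scene -90 157 [-92.  -91.6] [47.2 47.2]
scene -75 176 [-94.1 -92.9] [85.4 85.9]
tube 1 [ 94.8 101.9 104.6]
tube -1 [-103.7  -96.7  -93.6]
wrist -165 93 [-58.7 -58.6] [-46.2 -46.1]
wrist -150 1461 [-88.5 -87.9] [-18.1 -17.5]
wrist -135 4381 [-88.6 -88.6] [43.5 43.8]
wrist -120 4702 [-89. -89.] [52.8 53.5]
wrist -105 5576 [-88.5 -88.5] [52.6 53. ]
wrist -90 4896 [-95.9 -95.9] [54.2 55. ]
wrist -75 5350 [-77.6 -77.6] [63.7 94.7]
```

View pics/wrist6.png

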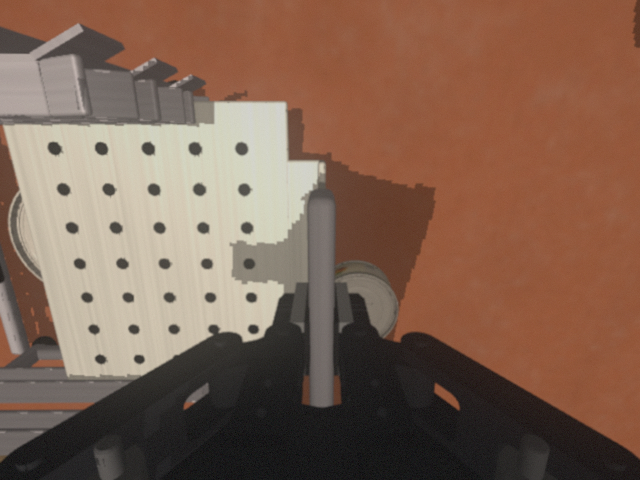

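View pics/scene6.png

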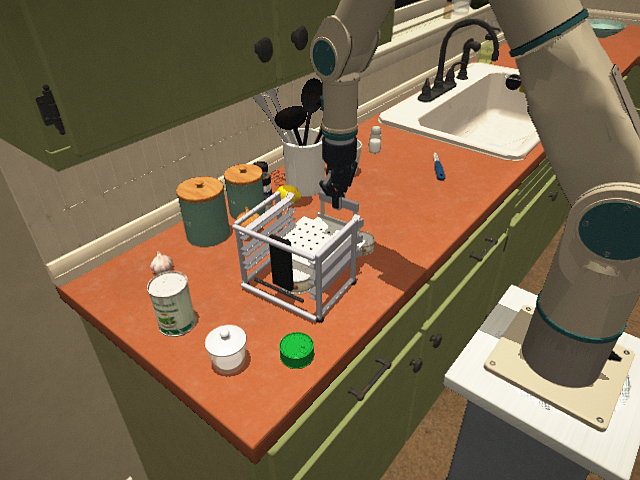

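play_rows:
  targets:
    - {"slide": [-6,0,0],"turn": [0,0,0],"hand": 0}
    - {"slide": [-6,0,0],"turn": [0,0,0],"hand": 0}
    - {"slide": [-6,0,0],"turn": [0,0,0],"hand": 0}
    - {"slide": [-6,0,0],"turn": [0,0,0],"hand": 0}
    - {"slide": [-4,0,0],"turn": [0,0,0],"hand": 0}

```text
clock: 9.43
eef_pos: [535.3, -1.4, 114.3]
tool_rot: [-3.142, 0.0, -1.468]
force: [0.1, -0.1, -2.5]
width: 9.2
```

play_rows:
  targets:
    - {"slide": [-4,0,0],"turn": [0,0,0],"hand": 0}
    - {"slide": [-4,0,0],"turn": [0,0,0],"hand": 0}
    - {"slide": [-3,0,0],"turn": [0,0,0],"hand": 0}
    - {"slide": [-2,0,0],"turn": [0,0,0],"hand": 0}
    - {"slide": [0,0,0.5],"turn": [0,0,0],"hand": 0}

```text
clock: 10.05
eef_pos: [534.1, 11.1, 113.8]
tool_rot: [-3.142, 0.0, -1.468]
force: [-0.3, -0.2, -3.0]
width: 9.0
```

play_rows:
  targets:
    - {"slide": [0,0,0.3],"turn": [0,0,0],"hand": 0}
    - {"slide": [0,0,0.3],"turn": [0,0,0],"hand": 0}
    - {"slide": [0,0,0.3],"turn": [0,0,0],"hand": 0}
    - {"slide": [0,0,0.3],"turn": [0,0,0],"hand": 0}
    - {"slide": [0,0,0],"turn": [0,0,0],"hand": 0}

```text
clock: 10.68
eef_pos: [534.0, 10.9, 112.6]
tool_rot: [3.142, -0.0, -1.468]
force: [0.3, -0.2, -2.2]
width: 9.1
```

play_rows:
  targets:
    - {"slide": [0,0,0.2],"turn": [0,0,0],"hand": 0}
    - {"slide": [0,0,0.2],"turn": [0,0,0],"hand": 0}
    - {"slide": [0,0,0.2],"turn": [0,0,0],"hand": 0}
    - {"slide": [0,0,0],"turn": [0,0,0],"hand": 0}

```text
clock: 11.18
eef_pos: [534.0, 11.0, 112.0]
tool_rot: [3.142, 0.0, -1.468]
force: [0.3, 0.1, -3.0]
width: 9.0
```

play_rows:
  targets:
    - {"slide": [0,0,0.2],"turn": [0,0,0],"hand": 0}
    - {"slide": [0,0,0.2],"turn": [0,0,0],"hand": 0}
    - {"slide": [0,0,0],"turn": [0,0,0],"hand": 0}

```text
clock: 11.55
eef_pos: [534.1, 10.9, 111.6]
tool_rot: [-3.142, -0.0, -1.468]
force: [0.3, 0.7, -2.7]
width: 9.3
```

play_rows:
  targets:
    - {"slide": [-1,0,0],"turn": [0,0,0],"hand": 0}
    - {"slide": [-1,0,0],"turn": [0,0,0],"hand": 0}
    - {"slide": [-1,0,0],"turn": [0,0,0],"hand": 0}
    - {"slide": [-0.5,0,0],"turn": [0,0,0],"hand": 0}
    - {"slide": [-0.5,0,0],"turn": [0,0,0],"hand": 0}

```text
clock: 12.18
eef_pos: [533.7, 15.0, 111.6]
tool_rot: [-3.142, 0.0, -1.468]
force: [-0.2, -0.3, -2.4]
width: 9.4
```

play_rows:
  targets:
    - {"slide": [-0.5,0,0],"turn": [0,0,0],"hand": 0}
    - {"slide": [-0.5,0,0],"turn": [0,0,0],"hand": 0}
    - {"slide": [-0.5,0,0],"turn": [0,0,0],"hand": 0}
    - {"slide": [-0.5,0,0],"turn": [0,0,0],"hand": 0}

```text
clock: 12.68
eef_pos: [533.5, 17.0, 111.6]
tool_rot: [-3.142, 0.0, -1.468]
force: [-0.4, 0.3, -2.7]
width: 9.0
```

play_rows:
  targets:
    - {"slide": [-0.6,0,0],"turn": [0,0,0],"hand": 0}
    - {"slide": [-0.6,0,0],"turn": [0,0,0],"hand": 0}
    - {"slide": [-0.6,0,0],"turn": [0,0,0],"hand": 0}

```text
clock: 13.05
eef_pos: [533.2, 18.8, 111.6]
tool_rot: [3.142, 0.0, -1.468]
force: [0.5, -0.7, -3.4]
width: 9.2
```

play_rows:
  targets:
    - {"slide": [-0.6,0,0],"turn": [0,0,0],"hand": 0}
    - {"slide": [-0.6,0,0],"turn": [0,0,0],"hand": 0}
    - {"slide": [-0.6,0,0],"turn": [0,0,0],"hand": 0}

```text
clock: 13.42
eef_pos: [533.1, 20.5, 111.6]
tool_rot: [-3.142, -0.0, -1.468]
force: [0.4, -0.3, -2.3]
width: 9.1
```

play_rows:
  targets:
    - {"slide": [-0.6,0,0],"turn": [0,0,0],"hand": 0}
    - {"slide": [-0.6,0,0],"turn": [0,0,0],"hand": 0}
    - {"slide": [-0.6,0,0],"turn": [0,0,0],"hand": 0}

```text
clock: 13.8
eef_pos: [532.9, 22.3, 111.6]
tool_rot: [-3.142, -0.0, -1.468]
force: [-0.6, -1.1, -1.6]
width: 9.1
```

play_rows:
  targets:
    - {"slide": [-0.5,0,0],"turn": [0,0,0],"hand": 0}
    - {"slide": [-0.5,0,0],"turn": [0,0,0],"hand": 0}
    - {"slide": [-0.5,0,0],"turn": [0,0,0],"hand": 0}

```text
clock: 14.18
eef_pos: [532.9, 22.8, 111.8]
tool_rot: [-3.141, -0.001, -1.469]
force: [-0.5, -3.9, -0.4]
width: 9.0
```

play_rows:
  targets:
    - {"slide": [-0.5,0,0],"turn": [0,0,0],"hand": 0}
    - {"slide": [0,0,0],"turn": [0,0,0],"hand": 0}
    - {"slide": [0,0,0],"turn": [0,0,0],"hand": 0}

```text
clock: 14.55
eef_pos: [533.0, 23.0, 111.8]
tool_rot: [-3.141, -0.001, -1.469]
force: [-0.2, -5.3, -0.6]
width: 8.8
```

```bash
python3 go.py 531.2 33.1 111.3 -84.08; python3 shot.py 7 scene side wrist;python3 plane.py 7 scene wrist
python3 - <<'E'
from h import *
for n,(x0,x1,y0,y1) in {"scene":(225,385,175,325),"side":(240,380,180,320)}.items():
    p=np.load(f"pics/{n}7.npz")["p"][y0:y1,x0:x1]
    cv2.imwrite(f"pics/{n}7z.png",cv2.resize(p,None,fx=4,fy=4,interpolation=cv2.INTER_CUBIC))
E
```

```text
t 14.55 pos [533.   23.  111.8] rot [-1.7997e+02 -8.0000e-02 -8.4170e+01] F [-0.16 -5.26 -0.57] T [-1.28 -0.05  0.11] w 8.8 q [-0.2   0.64  0.16  1.96 -0.17  0.56 -1.4 ]
slide now-frame [-10.2   0.7   0.5] in target frame [-10.2   0.7   0.5] turn [-0.03 -0.08 -0.09]
scene 639 slope x,y deg [ 0.11 -0.16] z at mean 64.83 mean [553.5  66.3  64.8] ((556.7062377929688, 66.72200012207031), (87.86408233642578, 77.7408676147461), 4.205888748168945)
wrist 20470 slope x,y deg [-0.03 -0.2 ] z at mean 64.4 mean [546.5  78.4  64.4] ((529.9270629882812, 70.50564575195312), (78.98284912109375, 140.14398193359375), 89.99436950683594)
```

View pics/scene7z.png

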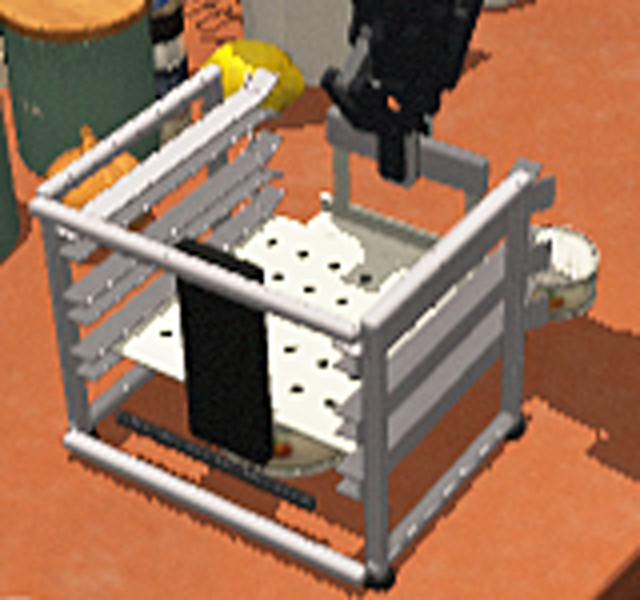

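View pics/side7z.png

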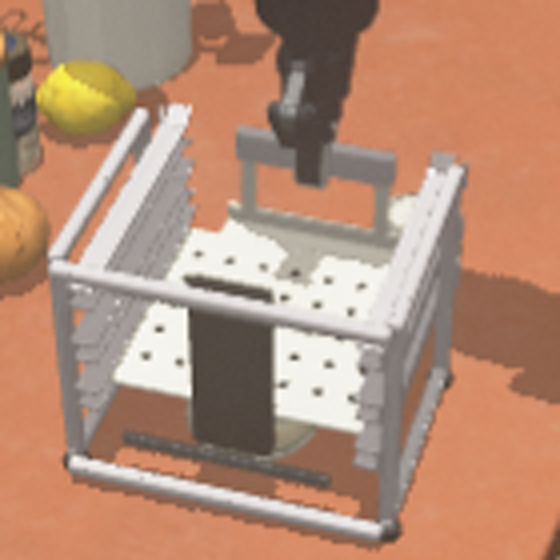

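View pics/wrist7.png

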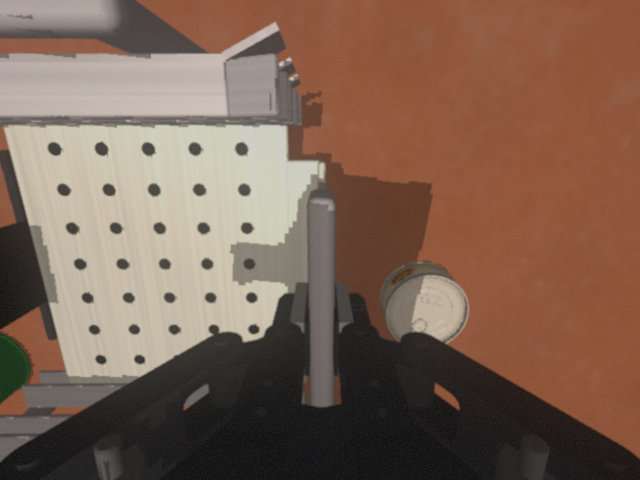

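play_rows:
  targets:
    - {"slide": [-0.5,0,0],"turn": [0,0,0],"hand": 0}
    - {"slide": [0,0,0],"turn": [0,0,0],"hand": 0}
    - {"slide": [0,0,0],"turn": [0,0,0],"hand": 0}
    - {"slide": [0,0,0],"turn": [0,0,0],"hand": 0}

```text
clock: 15.2
eef_pos: [533.0, 23.2, 111.9]
tool_rot: [-3.141, -0.002, -1.469]
force: [0.6, -6.1, -0.0]
width: 9.1
```

play_rows:
  targets:
    - {"slide": [0.5,0,0],"turn": [0,0,0],"hand": 0}
    - {"slide": [0.5,0,0],"turn": [0,0,0],"hand": 0}
    - {"slide": [0.5,0,0],"turn": [0,0,0],"hand": 0}
    - {"slide": [0,0,0],"turn": [0,0,0],"hand": 0}

```text
clock: 15.7
eef_pos: [532.9, 23.0, 111.7]
tool_rot: [-3.141, -0.0, -1.469]
force: [1.3, -5.7, -1.0]
width: 9.0
```

play_rows:
  targets:
    - {"slide": [0.5,0,0],"turn": [0,0,0],"hand": 0}
    - {"slide": [0,0,0],"turn": [0,0,0],"hand": 0}

```text
clock: 15.95
eef_pos: [532.9, 22.9, 111.6]
tool_rot: [-3.141, 0.0, -1.468]
force: [1.1, -4.0, -1.2]
width: 8.7
```

play_rows:
  targets:
    - {"slide": [0.4,0,0],"turn": [0,0,0],"hand": 0}
    - {"slide": [0,0,0],"turn": [0,0,0],"hand": 0}
    - {"slide": [0,0,0],"turn": [0,0,0],"hand": 0}

```text
clock: 16.32
eef_pos: [532.9, 22.7, 111.6]
tool_rot: [-3.142, 0.0, -1.468]
force: [1.6, -2.6, -1.8]
width: 8.9
```

play_rows:
  targets:
    - {"slide": [0.2,0,0.3],"turn": [0,0,0],"hand": 0}
    - {"slide": [0,0,0.3],"turn": [0,0,0],"hand": 0}
    - {"slide": [0,0,0],"turn": [0,0,0],"hand": 0}

```text
clock: 16.7
eef_pos: [532.9, 22.4, 111.1]
tool_rot: [-3.142, 0.0, -1.468]
force: [0.3, -2.8, -0.7]
width: 9.4
```

play_rows:
  targets:
    - {"slide": [0,0,0.3],"turn": [0,0,0],"hand": 0}
    - {"slide": [0,0,0.3],"turn": [0,0,0],"hand": 0}
    - {"slide": [0,0,0],"turn": [0,0,0],"hand": 0}

```text
clock: 17.08
eef_pos: [532.9, 22.4, 111.0]
tool_rot: [-3.141, 0.0, -1.468]
force: [-1.7, -2.4, 5.6]
width: 9.2
```

Now resting on the ledges. Release slowly and lift off.

play_rows:
  targets:
    - {"slide": [0,0,-0.2],"turn": [0,0,0],"hand": 14}
    - {"slide": [0,0,0],"turn": [0,0,0],"hand": 20}
    - {"slide": [0,0,0],"turn": [0,0,0],"hand": 30}
    - {"slide": [0,0,0],"turn": [0,0,0],"hand": 40}
    - {"slide": [0,0,0],"turn": [0,0,0],"hand": 40}

```text
clock: 17.7
eef_pos: [532.9, 22.3, 110.6]
tool_rot: [3.142, 0.0, -1.468]
force: [-0.1, 0.6, 0.3]
width: 40.3
```

```bash
python3 go.py 532.9 22.5 250 -84.08; python3 shot.py 8 wrist;python3 plane.py 8 wrist
```

```text
t 17.7 pos [532.9  22.3 110.6] rot [180.     0.   -84.13] F [-0.07  0.61  0.29] T [ 0.04 -0.   -0.01] w 40.3 q [-0.2   0.64  0.15  1.96 -0.17  0.56 -1.39]
slide now-frame [  -0.2   -0.  -139.4] in target frame [  -0.2   -0.  -139.4] turn [ 0.    0.   -0.05]
wrist 20293 slope x,y deg [-0.01  0.  ] z at mean 63.89 mean [546.9  76.7  63.9] ((525.0032958984375, 70.24193572998047), (79.67938232421875, 149.94573974609375), 89.93276977539062)
```

View pics/wrist8.png

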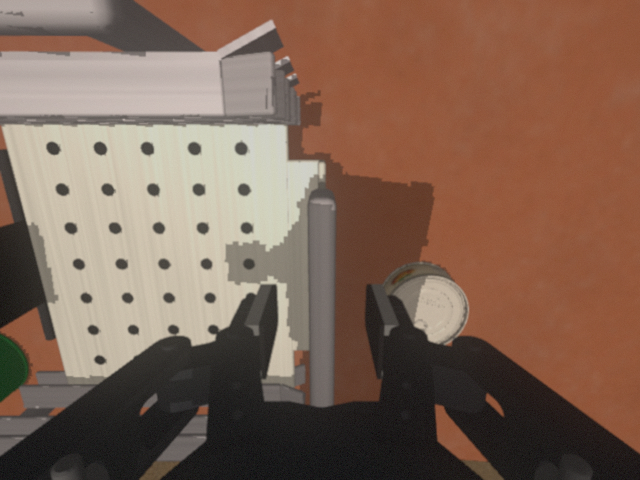

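play_rows:
  targets:
    - {"slide": [0,0,-5],"turn": [0,0,0],"hand": 40}
    - {"slide": [0,0,-15],"turn": [0,0,0],"hand": 40}
    - {"slide": [0,0,-30],"turn": [0,0,0],"hand": 40}
    - {"slide": [0,0,-40],"turn": [0,0,0],"hand": 40}
    - {"slide": [0,0,-30],"turn": [0,0,0],"hand": 40}

```text
clock: 18.38
eef_pos: [533.4, 22.1, 233.4]
tool_rot: [-3.139, -0.0, -1.469]
force: [1.1, 0.2, -0.1]
width: 39.7
```

play_rows:
  targets:
    - {"slide": [0,0,-20],"turn": [0,0,0],"hand": 40}
    - {"slide": [0,0,0],"turn": [0,0,0],"hand": 40}
    - {"slide": [0,0,0],"turn": [0,0,0],"hand": 40}

```text
clock: 18.75
eef_pos: [532.4, 22.2, 250.4]
tool_rot: [3.141, 0.0, -1.468]
force: [-0.4, -0.6, -0.8]
width: 39.6
```

```bash
python3 go.py 532.9 22.5 250 -84.08; python3 shot.py 9 wrist scene;python3 plane.py 9 wrist scene
python3 - <<'E'
from h import *
th=np.radians(95.92); ex=np.array([np.cos(th),np.sin(th)]); ey=np.array([-ex[1],ex[0]]);o=np.array([521.6,125.6])
f=load("wrist",9);W=cloud(f);p=f["p"].astype(int);Z=W[...,2]
a=(W[...,:2]-o)@ex; b=(W[...,:2]-o)@ey
m=(p.min(-1)>120)&(abs(Z-64)<3)&(abs(b)<78);print("sheet lead edge a",np.percentile(a[m],[99,99.9]))
m=(abs(Z-128)<15)&(a<-60)&(a>-140)&(abs(b)<70);q=np.c_[a[m],b[m]].astype(np.float32);print("handle",len(q),cv2.minAreaRect(q))
m=(p.max(-1)<70)&(Z>100)&(Z<170)&(a>40)&(a<90)&(abs(b)<40);print("pad",m.sum(),np.percentile(a[m],[1,5,50,95]) if m.any() else 0)
E
```

```text
t 18.75 pos [532.4  22.2 250.4] rot [179.97   0.   -84.13] F [-0.41 -0.59 -0.76] T [ 0.04 -0.01 -0.  ] w 39.6 q [-0.24  0.44  0.21  1.82 -0.12  0.89 -1.44]
slide now-frame [-0.2 -0.5  0.4] in target frame [-0.2 -0.5  0.4] turn [ 0.03  0.01 -0.05]
wrist 11623 slope x,y deg [-0.01  0.02] z at mean 63.85 mean [527.1  70.8  63.8] ((520.9674072265625, 67.6484146118164), (158.03515625, 84.70401000976562), 0.01420404389500618)
scene 635 slope x,y deg [-0.1   0.22] z at mean 64.15 mean [553.7  65.6  64.1] ((556.5889282226562, 65.13145446777344), (87.94602966308594, 78.1643295288086), 3.7595221996307373)
sheet lead edge a [62.15021381 64.13680627]
handle 1700 ((-103.79351806640625, -0.2781410217285156), (9.852392196655273, 105.06124877929688), 0.18456654250621796)
pad 4832 [63.59165305 63.92005223 64.9316511  84.80427853]
```

View pics/wrist9.png

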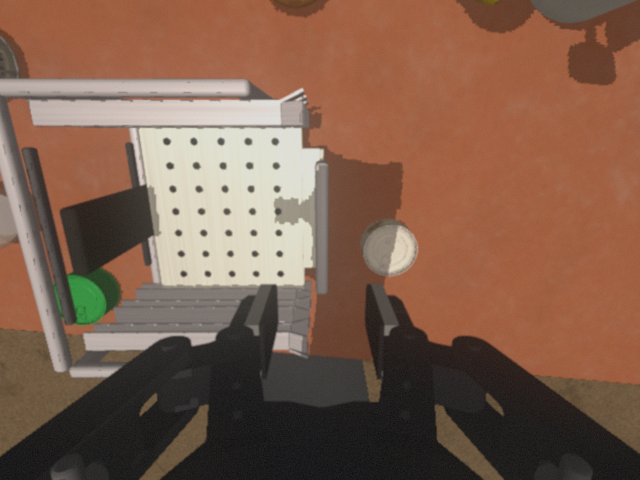

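View pics/scene9.png

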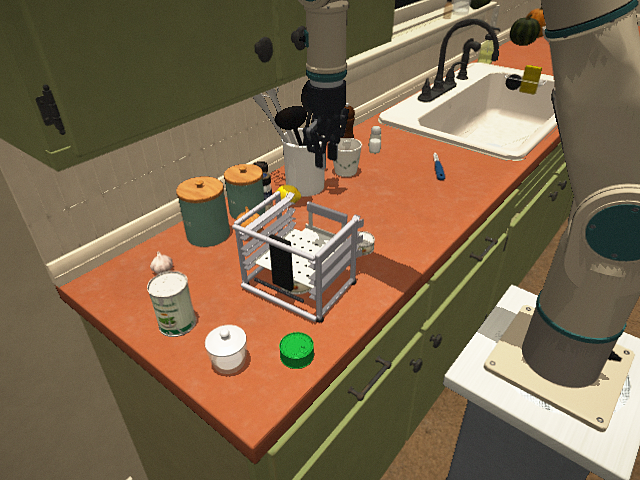

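```bash
python3 -c "
from cell import *
print(finish_job())"
```

```text
the job is handed in; nothing more can be done
None
```

The sheet is in the lowest rail pair (60 mm), plain edge first, pressed against the back stop and released. I handed the job in at about 19 s of the 58 s. The low tin is the one standing in the rack: it is white, and the larger of the two white tins.

I gripped the sheet by its handle, lifted it level, centred it on the mouth and slid it in. There was no noticeable contact force until the stop, which I felt about 10 mm nearer than nominal. I pressed to about 6 N, eased back to about 2.5 N, set the sheet down on the ledges, let go and lifted clear.

**Last checks:**
- **Position:** the sheet's underside is at about 60 mm. It is level within about 0.2°, 0.3 mm off centre and turned about 0.2° against the rack.
- **Back stop:** the plain edge and the stop's face agree within about 1 mm.
- **Surroundings:** the arm is clear of everything, with about zero force, and the cup and tall tin stand where they did at the start. The low tin is mostly hidden under the sheet, so I could not measure it again; nothing came near it.

**Disagreements:** the scene cameras put the handle about 3 mm off the gripped position along y. This did not matter, because the jaws centred it and I found the stop by feel. The handed-in job gives no verdict, so the result is not confirmed beyond these checks.

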